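# Stand the tumbled beaker up and nest the steel set

## Task

One of the three plain steel prep beakers has tumbled onto its side. First stand it upright on the worktop and let go of it, so that you can take it again round its upper part; then nest the set by size, right way up, where the widest beaker stands: the middle one inside the widest, the narrowest inside the middle one, each resting fully down on the floor of the next. Put them in gently and leave everything else on the counter where it is.

Things in the scene. Friction and masses are not known exactly. Their poses are not given: they have to be found in the camera images.
- wide_beaker_centre (a point): widest, lowest beaker: open straight-sided round steel cup, 88 mm outer diameter, 46 mm high, wall 3, floor 4 mm thick, 0.3 kg, stands upright, loose; stays and receives the others. Point: on its axis, half-way up (23 mm above the underside); z axis runs from underside to mouth
- middle_beaker_centre (a point): middle beaker: same shape, 64 mm across, 60 mm high, wall 3, floor 4 mm, 0.14 kg. Lies on its side at the start (12 slight flats, hardly rolls), mouth to the left, within 30 degrees of +y. Point: on its axis, 30 mm from underside and mouth; z axis from underside to mouth. Let go on its bottom edge leaning under 40 degrees, it settles upright. Nested: 18 mm proud, 9 mm play a side
- narrow_beaker_centre (a point): narrowest, tallest beaker: same shape, 44 mm outer diameter, 74 mm high, wall 3, floor 4 mm, 0.1 kg, stands upright. Point: on its axis, half-way up (37 mm above the underside); z axis from underside to mouth. Nested: 18 mm proud of the middle beaker's rim, 7 mm play to each side
- jigger: bystander: steel double measure with an hourglass shape, 46 mm wide, 78 mm high, stands upright; origin at the centre of its underside
- tub_oats: bystander: small clear square tub with beige filling, 69x69x75 mm; origin at the centre of its underside
- tub_pearls: bystander: small clear square tub with black filling, 69x69x75 mm; origin at the centre of its underside
- shaker: bystander: small shaker with a domed steel cap, 44 mm diameter, 90 mm high; origin at the centre of its underside
- milk_jug: bystander: small steel milk jug with a handle, 101x69x92 mm; origin at the centre of its underside
- timer: bystander: white digital kitchen timer standing on its foot, 23x68x72 mm; origin at the centre of its underside
Not all that is in view belongs to the job. What is shaped like the part that bears middle_beaker_centre but blue or turquoise is not meant.

How it is judged:
On the way:
1. the tumbled middle beaker stands upright on the worktop, let go of (angle between middle_beaker_centre's own z axis and vertical below 0.1 rad and height (world z) of middle_beaker_centre below 0.033 m and contact force between the fingers and middle_beaker below 0.1 N), for 0.2 s.
At the end, for the whole second after the job is handed in: the widest beaker stands upright on the worktop within 50 mm of where it was; the middle beaker stands inside it and the narrowest inside the middle one, each within 4 mm of fully down and within about 6 degrees of upright; all are released and at rest (horizontal distance between middle_beaker_centre and wide_beaker_centre below 0.014 m and z of middle_beaker_centre in the frame of wide_beaker_centre between 0.007 and 0.015 m and horizontal distance between narrow_beaker_centre and middle_beaker_centre below 0.012 m and z of narrow_beaker_centre in the frame of middle_beaker_centre between 0.007 and 0.015 m and angle between wide_beaker_centre's own z axis and vertical below 0.08 rad and angle between each of middle_beaker_centre, narrow_beaker_centre's own z axis and vertical below 0.1 rad and height (world z) of wide_beaker_centre below 0.027 m and distance of wide_beaker_centre from where it was at the start of the episode below 0.05 m and linear speed of each of middle_beaker, narrow_beaker below 0.02 m/s); the robot touches nothing.
It fails at once if another thing on the counter was displaced by more than 40 mm (distance of any of jigger, tub_oats, tub_pearls, shaker, milk_jug, timer from where it was at the start of the episode above 0.04 m).
It fails at once if a beaker was pressed hard into the next one (over 80 N) (contact force between middle_beaker and wide_beaker above 80 N or contact force between narrow_beaker and middle_beaker above 80 N).
It fails at once if the middle or the narrowest beaker was let fall (over 0.7 m/s while out of the fingers) ((linear speed of middle_beaker above 0.7 m/s and contact force between the fingers and middle_beaker below 0.1 N) or (linear speed of narrow_beaker above 0.7 m/s and contact force between the fingers and narrow_beaker below 0.1 N)).
It also fails if it takes over 64 s, if anything falls off the work surface, if the arm or the gripper's body presses on something with over 40 N, if the wrist force passes 120 N, or if a joint passes its speed limit or range.

## Robot

A 7-joint arm with a two-finger parallel gripper is mounted at the origin on a cart in front of the work surface, level with it; the furniture and walls round the work are solid. World frame = base frame: x ahead of the robot, y to its left, z up, the work surface at z = 0. Lengths are in m, angles in rad, forces in N, time in s.
With the tool pointing down it reaches from about 0.4 to 0.925 m from the base axis. Payload 5.6 kg.
Tool frame: the origin (TCP) lies midway between the tips of the shut fingers; the grasp point (between the pads) lies 19 mm behind it; z points along the fingers, y is the line along which they close (so a half turn about z gives the same grasp; the last joint's range is limited). The gripper opens to 85 mm and grips with 20 to 120 N. Pads are 22 mm wide; open, the fingers measure 114 mm over their backs; the gripper's body (76 mm by 85 mm) begins 54 mm behind the grasp point. The pads swing forward as they close: fully open they stand 13 mm farther back than shut.
Start: joints at [-1.159, 0.468, -0.012, 1.603, 0.006, 1.071, -0.056], TCP at [0.286, 0.584, 0.231] pointing down, gripper open.
Joint ranges: [-2.53, 2.53], [-0.31, 2.02], [-1.57, 1.55], [0.28, 2.44], [-1.29, 4.43], [0.15, 1.84], [-2.92, 2.92]. Speed limits (rad/s): [2.57, 2.57, 3.14, 3.14, 3.14, 3.14, 3.14].

## Interface

Orientations are given as a unit quaternion [x, y, z, w].
In Python, from bench import robot gives the robot as it stands.
- The arm moves only by the tool arm_command, never from a script. Its argument "targets" is a list of rows, each a list of 7 numbers: the finger opening in m, from 0 to 0.0854, then the shift along the tool's x, y, z in m, then the turn, a rotation vector about the tool's x, y, z in degrees. In form: [[gripper, dx, dy, dz, wx, wy, wz], ...]. A call has exactly 10 rows; each row shifts and turns the commanded pose from where the row before left it, along the tool's axes as they then stand; what a row does not reach is not made up. A row lasts 1/8 s, in which the tool goes at most 62.5 mm and 10.7 degrees, less where a joint would pass 70% of its speed; a pose out of reach is approached as far as the arm can. A call with a gripper value outside its range is refused whole. The fingers move at their own pace and stop on an object; "grip_force" is the grip in N (left out, the last holds). Time passes only in rows, so rows that do not move let the fingers close, or fill a call up. It gives the time, the measured TCP pose, the force, the opening and the grip force at its end, in the units of the state.
- robot.observe(): the state, without advancing time (a new reading comes with each control period).
- robot.grab_frame(name): name is "side" or "top"; returns a dict with "pixels" (400x640x3 uint8, red, green, blue), "camera_matrix" (3x3 intrinsics, pixels), "world_to_cam" (4x4, takes a point from world to camera coordinates). Camera axes: x right, y up, looking along -z (the intrinsics and any distortion apply to the point x, -y, -z); pixel columns grow to the right and rows downward; lengths in m; the calibration is good to about 2 mm. A picture is of the moment at which its call begins. There is no depth.
- robot.close_job(): hands the job in; it is judged then, once.
Trained networks look in a picture, given as the dict that the camera call returned (one of the last four; its "shot" number tells which), for a name from the list of things; names that differ only in an ending like _2 or _b are one class to them, and where a whole thing is asked for, a point or a joint stands for the part that bears it (a point fixed in the world has none). Each returns a list of dicts, best first, with "conf" (0 to 1); they miss things now and then, are a little off and sometimes report something else, mostly with a low value. They report only what shows in the picture. A call takes as long as a camera call. They do not tell look-alikes from the thing itself.
- robot.regions_of(target, picture): "mask" (400x640 bool, what is visible of it) and "point" ([row, column] in pixels, amid what is visible of it).
The state is a dict: "time_s": time; "q": joint angles; "qvel": joint speeds; "joint_torque": joint torques, N m; "ee_pos": TCP position; "ee_rot": TCP orientation; "force": force on the tool from outside, world axes, zero at the start; "torque": the same for the moment, N m; "width": finger opening in m; "gripper_force": force on a finger pad.
Only numpy, scipy, OpenCV 4.12 (cv2) and the standard library are available. Lean on these libraries where they do the work, as an engineer would, in place of code of your own. Each camera call takes 0.05 s, during which the arm holds its last target. There are 200 camera calls.

## Working session

There is one attempt and no reset: what is moved stays moved. The work goes in short steps, Python scripts to look and compute and a tool call to move; the robot and the scene stay as the last step left them, time stands still between calls to the robot, and variables do not carry over. Pictures are saved under pics/ and viewed, at most 10 in all, crops included, and the job is handed in when it is done.

Besides the shell and the picture viewer there is one more tool, called after "Emit:" as name([rows], argument=value, ...), one row to a line, values as JSON. arm_command: Moves the arm, as the interface text tells. Its arguments: {"type":"object","properties":{"targets":{"type":"array","items":{"type":"array","items":{"type":"number"}}},"grip_force":{"type":"number"}},"required":["targets"]}

```bash
mkdir -p pics
cat > h.py <<'E'
import numpy as np, cv2
from bench import robot
from scipy.spatial.transform import Rotation as R
def grab(n,save=None):
    f=robot.grab_frame(n)
    if save: cv2.imwrite(f'pics/{save}.png',f['pixels'][:,:,::-1])
    return f
def ray(f,rc):
    K=np.array(f['camera_matrix']);T=np.array(f['world_to_cam'])
    r,c=rc
    d=np.array([(c-K[0,2])/K[0,0],-(r-K[1,2])/K[1,1],-1.])
    Rm=T[:3,:3]; o=-Rm.T@T[:3,3]; d=Rm.T@d
    return o,d/np.linalg.norm(d)
def atz(f,rc,z):
    o,d=ray(f,rc); return o+d*(z-o[2])/d[2]
def tri(f1,p1,f2,p2):
    o1,d1=ray(f1,p1);o2,d2=ray(f2,p2)
    s=np.linalg.lstsq(np.c_[d1,-d2],o2-o1,rcond=None)[0]
    a=o1+d1*s[0];b=o2+d2*s[1]
    return (a+b)/2,np.linalg.norm(a-b)
def proj(f,P):
    K=np.array(f['camera_matrix']);T=np.array(f['world_to_cam'])
    c=T[:3,:3]@np.array(P)+T[:3,3]
    return np.array([K[1,1]*-c[1]/-c[2]+K[1,2],K[0,0]*c[0]/-c[2]+K[0,2]])
E
python3 - <<'E'
from h import *
np.set_printoptions(precision=4,suppress=True)
s=robot.observe();print(s['time_s'],s['ee_pos'],s['ee_rot'],s['width'])
t=grab('top','top0');d=grab('side','side0')
print([k for k in t.keys()])
for f in(t,d):
    o,_=ray(f,(200,320));print(o,f['camera_matrix'][0])
names=['wide_beaker_centre','middle_beaker_centre','narrow_beaker_centre','jigger','tub_oats','tub_pearls','shaker','milk_jug','timer']
for n in names:
    for nm,f in(('top',t),('side',d)):
        for r in robot.regions_of(n,f)[:3]:
            m=r['mask'];ys,xs=np.where(m)
            print(n,nm,round(r['conf'],2),r['point'],'bbox r',ys.min(),ys.max(),'c',xs.min(),xs.max(),'z0',atz(f,r['point'],0.03)[:2])
E
```

```text
0.0 [0.2853 0.5834 0.2303] [ 0.2255  0.9742 -0.0009 -0.0002] 0.08548458000089476
['pixels', 'camera_matrix', 'world_to_cam', 'shot']
[ 0.2844 -0.0011  1.6385] [466.527    0.     319.3844]
[ 0.2942 -0.9717  0.5698] [365.5981   0.     320.406 ]
wide_beaker_centre top 0.59 [210.6, 324.9] bbox r 198 225 c 312 337 z0 [ 0.4816 -0.0041]
wide_beaker_centre side 0.67 [204.4, 312.7] bbox r 196 222 c 296 325 z0 [0.4869 0.0066]
wide_beaker_centre side 0.35 [178.5, 355.3] bbox r 167 193 c 343 365 z0 [0.674  0.1661]
middle_beaker_centre top 0.8 [251.8, 227.4] bbox r 237 259 c 219 240 z0 [0.3411 0.3315]
middle_beaker_centre top 0.67 [214.5, 213.5] bbox r 206 225 c 204 222 z0 [0.4702 0.3832]
middle_beaker_centre top 0.54 [215.7, 261.2] bbox r 205 226 c 250 269 z0 [0.4651 0.2171]
middle_beaker_centre side 0.84 [161.2, 287.5] bbox r 153 169 c 281 298 z0 [0.4595 0.3803]
middle_beaker_centre side 0.55 [172.2, 261.6] bbox r 160 178 c 252 273 z0 [0.3508 0.2908]
middle_beaker_centre side 0.53 [175.0, 293.6] bbox r 169 186 c 285 304 z0 [0.4628 0.2414]
narrow_beaker_centre top 0.75 [207.2, 376.5] bbox r 199 
[... 585 characters left out ...]
56 0.0241]
tub_pearls side 0.3 [175.7, 295.7] bbox r 168 187 c 285 305 z0 [0.4693 0.2337]
shaker top 0.68 [166.8, 395.8] bbox r 157 169 c 390 402 z0 [ 0.6353 -0.2544]
shaker top 0.33 [183.2, 202.8] bbox r 172 192 c 192 215 z0 [0.581  0.4242]
shaker side 0.76 [243.4, 394.0] bbox r 226 260 c 386 403 z0 [ 0.6515 -0.2448]
milk_jug top 0.82 [184.7, 202.1] bbox r 171 192 c 192 215 z0 [0.5757 0.4265]
milk_jug side 0.8 [151.4, 312.9] bbox r 139 165 c 307 324 z0 [0.5802 0.4698]
timer top 0.63 [158.0, 282.2] bbox r 147 170 c 272 293 z0 [0.6698 0.1457]
timer top 0.57 [185.4, 444.0] bbox r 177 190 c 431 451 z0 [ 0.5679 -0.4204]
timer side 0.94 [291.3, 389.5] bbox r 269 311 c 378 407 z0 [ 0.5717 -0.4126]
```

```bash
python3 -c "
import cv2,numpy as np
a=cv2.imread('pics/top0.png');b=cv2.imread('pics/side0.png');print(a.shape,b.shape)"
```

```text
(400, 640, 3) (400, 640, 3)
```

View pics/top0.png

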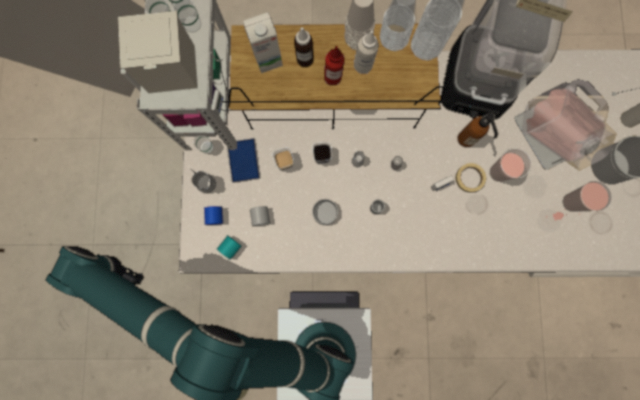

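View pics/side0.png

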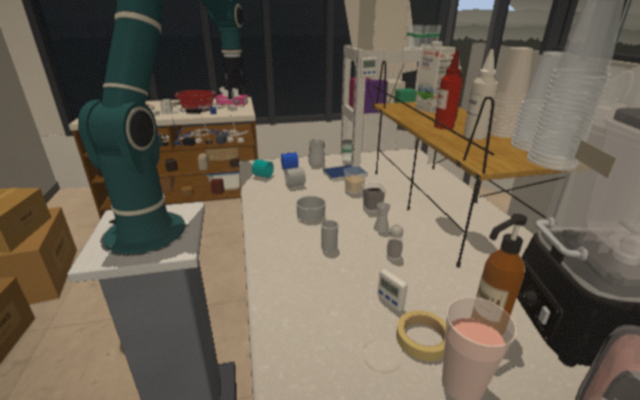

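The top view shows the steel beaker on its side at about (215,260), with blue and turquoise look-alikes at (215,213) and (247,229). The wide beaker is at (211,326) and the narrow one at (207,377). In the side view the steel one is at (176,295), the wide at (208,311) and the narrow at (236,329). Next I'll fit cylinder silhouettes in both views.

```bash
cat > fit.py <<'E'
from h import *
from scipy.optimize import minimize
def cyl(c,ax,D,H):
    ax=np.array(ax)/np.linalg.norm(ax); u=np.cross(ax,[0.31,0.2,0.9] if abs(ax[2])<.8 else [1,0,0]);u/=np.linalg.norm(u);v=np.cross(ax,u)
    t=np.linspace(0,2*np.pi,40)
    ring=D/2*(np.cos(t)[:,None]*u+np.sin(t)[:,None]*v)
    return np.r_[ring+ax*H/2,ring-ax*H/2]+np.array(c)
def sil(f,pts,S=8):
    K=np.array(f['camera_matrix']);T=np.array(f['world_to_cam'])
    c=pts@T[:3,:3].T+T[:3,3]
    p=np.c_[K[0,0]*c[:,0]/-c[:,2]+K[0,2],K[1,1]*c[:,1]/c[:,2]+K[1,2]]
    return p
def iou(f,m,pts,S=6):
    ys,xs=np.where(m);r0,c0=ys.min()-12,xs.min()-12
    h,w=np.ptp(ys)+25,np.ptp(xs)+25
    M=cv2.resize(m[r0:r0+h,c0:c0+w].astype(np.float32),None,fx=S,fy=S,interpolation=cv2.INTER_LINEAR)
    p=(sil(f,pts)-[c0,r0]+.5)*S
    img=np.zeros(M.shape,np.float32)
    cv2.fillConvexPoly(img,cv2.convexHull(np.round(p*16).astype(np.int32)),1.,cv2.LINE_AA,4)
    return np.minimum(img,M).sum()/np.maximum(img,M).sum()
def fit(views,x0,pose,D,H):
    def cost(x):
        c,a=pose(x);P=cyl(c,a,D,H)
        return -sum(iou(f,m,P) for f,m in views)
    best=None
    n=len(x0)
    sim=np.vstack([x0]+[np.array(x0)+np.eye(n)[i]*(0.012 if i<2 or n==3 and pose is upz else 0.2) for i in range(n)])
    r=minimize(cost,x0,method='Nelder-Mead',options=dict(initial_simplex=sim,xatol=1e-4,fatol=1e-4,maxiter=300))
    c,a=pose(r.x);P=cyl(c,a,D,H)
    return r.x,[round(float(iou(f,m,P)),3) for f,m in views]
def upz(x): return [x[0],x[1],x[2]],[0,0,1]
def lie(x): return [x[0],x[1],.032],[np.sin(x[2]),np.cos(x[2]),0]  # x[2]: angle from +y toward +x
def find(n,f,near,z,tol=.06):
    c=[r for r in robot.regions_of(n,f) if np.linalg.norm(atz(f,r['point'],z)[:2]-near)<tol]
    return c[0]['mask'] if c else None
E
python3 - <<'E'
from fit import *
np.set_printoptions(precision=4,suppress=True)
t=grab('top');d=grab('side')
for n,near,D,H in(('wide_beaker_centre',(.483,0),.088,.046),('narrow_beaker_centre',(.49,-.178),.044,.074)):
    ms=[(f,find(n,f,near,H/2)) for f in(t,d)]
    print(n,[m is not None for _,m in ms]);ms=[a for a in ms if a[1] is not None]
    print('free z',*fit(ms,[*near,H/2],upz,D,H))
    for a in ms: print('  single',*fit([a],list(near),lambda x:([x[0],x[1],H/2],[0,0,1]),D,H))
n,near='middle_beaker_centre',(.464,.225)
ms=[(f,find(n,f,near,.032)) for f in(t,d)]
print([m is not None for _,m in ms]);ms=[a for a in ms if a[1] is not None]
for y0 in(-.4,0,.4): print('mid',*fit(ms,[*near,y0],lie,.064,.060))
for a in ms: print(' single',*fit([a],[*near,0.],lie,.064,.060))
if len(ms)==2:
    print('free z',*fit(ms,[*near,0.,.032],lambda x:([x[0],x[1],x[3]],[np.sin(x[2]),np.cos(x[2]),0]),.064,.06))
a=cv2.resize(t['pixels'][190:240,235:315][:,:,::-1],None,fx=8,fy=8,interpolation=cv2.INTER_CUBIC)
b=cv2.resize(d['pixels'][155:195,270:335][:,:,::-1],None,fx=8,fy=8,interpolation=cv2.INTER_CUBIC)
a=cv2.copyMakeBorder(a,0,0,0,0,0);c=np.zeros((600,800,3),np.uint8)
a=a[:400,:640];b=cv2.resize(b,None,fx=.6,fy=.6)
c[:a.shape[0],:a.shape[1]]=a;c[405:405+b.shape[0],:b.shape[1]]=b
cv2.imwrite('pics/crop1.png',c)
E
```

```text
wide_beaker_centre [True, True]
free z [ 0.4788 -0.0035  0.0216] [0.9, 0.937]
  single [ 0.481  -0.0041] [0.91]
  single [ 0.4774 -0.0057] [0.94]
narrow_beaker_centre [True, True]
free z [ 0.4927 -0.1842  0.0353] [0.878, 0.922]
  single [ 0.4929 -0.184 ] [0.88]
  single [ 0.4919 -0.187 ] [0.919]
[True, True]
mid [ 0.4639  0.2209 -0.1189] [0.868, 0.777]
mid [ 0.4638  0.2208 -0.0908] [0.869, 0.777]
mid [ 0.4638  0.2209 -0.0892] [0.869, 0.777]
 single [ 0.4638  0.221  -0.1085] [0.869]
 single [0.4631 0.218  0.3011] [0.787]
free z [ 0.4641  0.2204 -0.068   0.0325] [0.868, 0.778]
```

View pics/crop1.png

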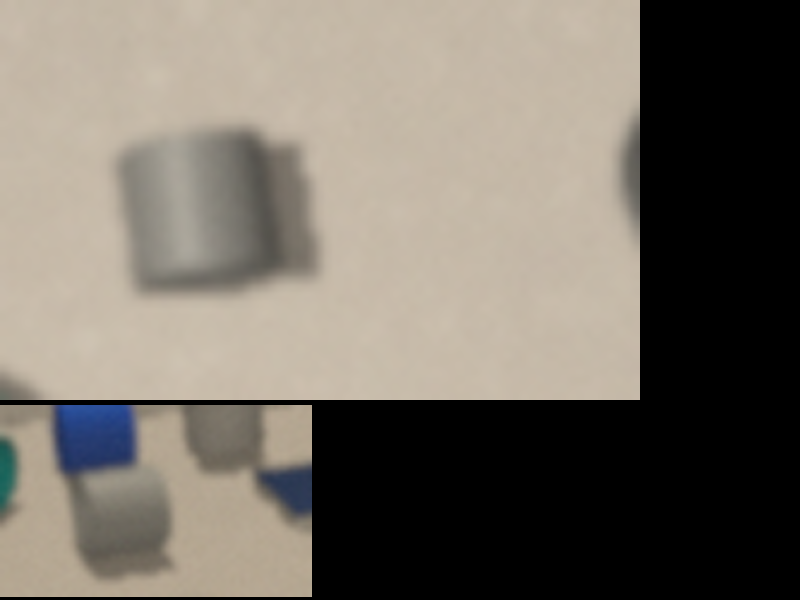

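The crop's shading is ambiguous about the axis direction, since the highlight runs vertically, along x. I'll look closer with more contrast.

Run:
```python
from fit import *
def avg(n,k=6): 
    fs=[grab(n) for _ in range(k)]
    return np.mean([f['pixels'].astype(float) for f in fs],0),fs[-1]
a,t=avg('top');b,d=avg('side')
np.save('a.npy',a);np.save('b.npy',b)
def st(x,f):
    x=cv2.resize(x,None,fx=f,fy=f,interpolation=cv2.INTER_CUBIC)[:,:,::-1]
    lo,hi=np.percentile(x,1),np.percentile(x,99.5);return np.clip((x-lo)/(hi-lo)*255,0,255).astype(np.uint8)
A=st(a[200:232,244:280],11);B=st(b[162:194,278:314],11)
A2=st(a[200:265,195:275],5)[:240];B2=st(b[145:195,245:325],5)[:240]
c=np.zeros((600,800,3),np.uint8)
for im,r,cc in((A,0,0),(B,0,400),(A2,356,0),(B2,356,400)):
    im=im[:600-r,:400];c[r:r+im.shape[0],cc:cc+im.shape[1]]=im
cv2.imwrite('pics/crop2.png',c)
```

```text
(no output)
```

View pics/crop2.png

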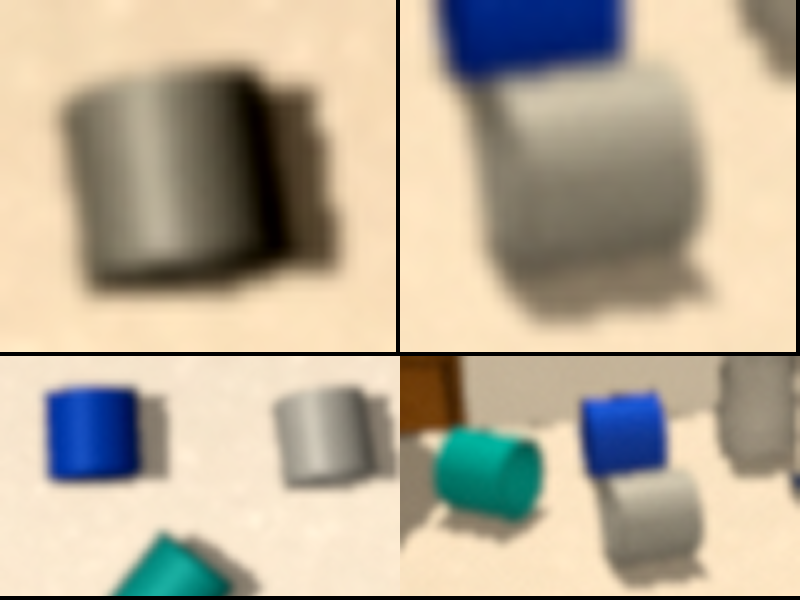

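The highlight runs along image-vertical and the −x end shows a foreshortened ellipse. So the beaker's axis lies near x rather than y, whatever the text says. I'll fit that and inspect the visible end face to find the mouth.

Run:
```python
from fit import *
np.set_printoptions(precision=4,suppress=True,linewidth=220)
t=grab('top');d=grab('side')
n,near='middle_beaker_centre',(.464,.225)
ms=[(f,find(n,f,near,.032)) for f in(t,d)]
for y0 in(1.2,1.57,1.9): print('mid',*fit(ms,[*near,y0],lie,.064,.060))
for a in ms: print(' single',*fit([a],[*near,1.5],lie,.064,.060))
x,_=fit(ms,[*near,1.5],lie,.064,.06)
a=np.load('a.npy').mean(2);b=np.load('b.npy').mean(2)
ys,xs=np.where(ms[1][1]);print('side rows',ys.min(),ys.max(),'cols',xs.min(),xs.max())
print(b[165:192,283:307].round().astype(int))
print('top');print(a[202:230,247:275].round().astype(int))
c,ax=lie(x);c=np.array(c);ax=np.array(ax)
for s in(1,-1):print('end',s,proj(d,c+s*.03*ax),proj(t,c+s*.03*ax))
```

```text
mid [0.4649 0.2234 1.3906] [0.921, 0.891]
mid [0.4646 0.2232 1.3926] [0.919, 0.895]
mid [0.4646 0.2223 1.8318] [0.771, 0.842]
 single [0.4649 0.2238 1.3732] [0.923]
 single [0.4635 0.2178 1.4414] [0.924]
side rows 168 186 cols 285 306
[[ 63  65  65  66  66  65  66  66  65  66  64  66  65  67  81 117 150 162 163 164 164 164 163 164]
 [ 64  62  64  64  65  64  64  64  64  64  66  67  69  72  87 118 149 158 160 161 163 164 164 163]
 [ 66  62  63  66  66  68  70  70  75  79  82  85  89  94 106 126 145 152 153 157 161 162 163 163]
 [ 77  67  68  74  83  87  89  93 101 108 111 115 117 121 128 137 142 145 146 150 156 162 163 163]
 [ 98  82  80  90 105 115 119 122 127 133 135 135 137 139 141 144 144 144 144 146 151 158 163 164]
 [120  96  89  99 119 133 139 141 142 144 144 144 144 144 145 144 144 144 143 143 145 153 162 163]
 [136 108  94  98 116 135 146 146 146 145 144 144 142 142 141 140 140 139 137 137 139 148 159 164]
 [147 119  98  97 110 129 141 143 142 140 140 137 137 136 134 134 133 132 132 131 133 142 157 164]
 [152 125 103  98 106 120 131 135 135 133 133 131 131 130 129 128 127 126
[... 4426 characters left out ...]
09 119 132 140 142 143 146 158]
 [186 185 184 178 160 134 120 116 113 113 111 109 109 110 113 113 114 116 124 134 142 151 163 169 171 171 172 176]
 [186 186 186 182 169 152 142 140 139 139 139 139 140 140 142 142 143 144 153 164 172 175 180 183 183 183 184 184]
 [185 186 186 185 180 174 172 172 172 171 172 172 173 173 172 173 172 172 175 181 184 186 186 186 186 186 186 186]
 [186 186 186 186 185 184 185 185 184 185 185 186 186 186 185 184 184 184 185 186 188 188 187 187 186 187 186 186]
 [186 186 187 187 186 186 187 186 185 186 186 187 188 188 187 187 186 185 186 187 187 188 187 187 187 187 187 186]]
end 1 [175.2225 302.7271] [207.3045 258.0378]
end -1 [177.7281 286.8986] [224.2484 260.7416]
```

The fit settles it: the axis is along (0.98, 0.18), centre (0.465, 0.223), with IoU about 0.92 and 0.90 and z consistent. The mouth end is unclear, so I'll grip across the middle, lift it, and look at the ends. First move: over the beaker.

Emit:
arm_command([
  [0.0854,-0.0456,-0.035,0.0115,0,0,0],
  [0.0854,-0.0456,-0.035,0.0115,0,0,0],
  [0.0854,-0.0456,-0.035,0.0115,0,0,0],
  [0.0854,-0.0456,-0.035,0.0115,0,0,0],
  [0.0854,-0.0456,-0.035,0.0115,0,0,0],
  [0.0854,-0.0456,-0.035,0.0115,0,0,0],
  [0.0854,-0.0456,-0.035,0.0115,0,0,0],
  [0.0854,0,0,0,0,0,-10],
  [0.0854,0,0,0,0,0,-10],
  [0.0854,0,0,0,0,0,-10],
], grip_force=30)

```text
time_s: 3.45
ee_pos: [0.4649, 0.2235, 0.1509]
ee_rot: [-0.037, 0.999, 0.0, 0.0]
force: [0.3, 0.2, -0.4]
width: 0.0857
gripper_force: 0.0
```

```bash
cat > go.py <<'E'
# usage: go.py x y z [yangle_deg]: shift in tool frame to reach the TCP target; turn about tool z for tool-y angle
from h import *; import sys
np.set_printoptions(precision=4,suppress=True)
s=robot.observe();Rt=R.from_quat(s['ee_rot']).as_matrix();p=np.array(s['ee_pos'])
print('t',round(s['time_s'],2),'p',p,'q',np.array(s['q']),'w',round(s['width'],4),'gf',s['gripper_force'],'F',np.array(s['force']))
print('tool axes',*(Rt[:,i] for i in range(3)))
if len(sys.argv)>3:
    print('shift',Rt.T@(np.array(sys.argv[1:4],float)-p))
if len(sys.argv)>4:
    cur=np.degrees(np.arctan2(Rt[1,1],Rt[0,1]));print('yang',cur,'wz',(cur-float(sys.argv[4])+90)%180-90)
E
python3 go.py .465 .2235 .013 100.4
```

```text
t 3.45 p [0.4649 0.2235 0.1509] q [-0.5049  0.3487 -0.0097  1.9988  0.0047  0.7938  1.1276] w 0.0857 gf 0.0 F [ 0.2618  0.207  -0.3614]
tool axes [-0.9973 -0.074  -0.0003] [-0.074   0.9973  0.0001] [ 0.0003  0.0002 -1.    ]
shift [-0.0001  0.      0.1379]
yang 94.2430676656253 wz -6.1569323343747016
```

Emit:
arm_command([
  [0.0854,0,0,0.035,0,0,-6],
  [0.0854,0,0,0.035,0,0,0],
  [0.0854,0,0,0.035,0,0,0],
  [0.0854,0,0,0.022,0,0,0],
  [0.0854,0,0,0.011,0,0,0],
  [0.05,0,0,0,0,0,0],
  [0.05,0,0,0,0,0,0],
  [0.05,0,0,0,0,0,0],
  [0.05,0,0,0,0,0,0],
  [0.05,0,0,0,0,0,0],
], grip_force=40)

```text
time_s: 4.7
ee_pos: [0.465, 0.2238, 0.0133]
ee_rot: [-0.087, 0.996, 0.0, 0.0]
force: [-1.2, -0.5, 2.9]
width: 0.0631
gripper_force: 44.7
```

Emit:
arm_command([
  [0.05,0,0,-0.03,0,0,0],
  [0.05,0,0,-0.045,0,0,0],
  [0.05,0,0,-0.045,0,0,0],
  [0.05,0,0,-0.04,0,0,0],
  [0.05,0,0,0,0,-10,0],
  [0.05,0,0,0,0,-10,0],
  [0.05,0,0,0,0,-10,0],
  [0.05,0,0,0,0,-10,0],
  [0.05,0,0,0,0,-10,0],
  [0.05,0,0,0,0,-10,0],
])

```text
time_s: 5.95
ee_pos: [0.4731, 0.1919, 0.1658]
ee_rot: [-0.071, 0.95, -0.032, 0.303]
force: [0.4, -0.6, -2.0]
width: 0.0634
gripper_force: 44.8
```

```bash
python3 go.py
python3 - <<'E'
from h import *
s=robot.observe();t=grab('top');d=grab('side')
P=np.array(s['ee_pos'])
c=np.zeros((400,800,3),np.uint8)
for k,f in enumerate((t,d)):
    r,q=proj(f,P).round().astype(int)
    im=cv2.resize(f['pixels'][r-25:r+25,q-25:q+25][:,:,::-1],(400,400),interpolation=cv2.INTER_CUBIC);c[:,400*k:400*k+400]=np.clip(im*1.3,0,255)
cv2.imwrite('pics/lift.png',c)
E
```

```text
t 5.95 p [0.4731 0.1919 0.1658] q [-0.7493  0.1804  0.0645  2.3909  1.3747  0.3885 -0.2308] w 0.0634 gf 44.78273621178232 F [ 0.3986 -0.5783 -2.0088]
tool axes [-0.8062 -0.1548 -0.571 ] [-0.116   0.9878 -0.104 ] [ 0.5801 -0.0177 -0.8144]
```

View pics/lift.png

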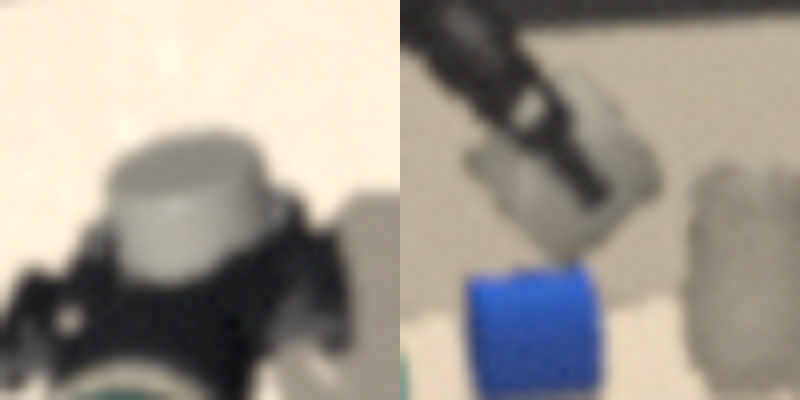

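The tilt reached only about 36° because J4 is near its limit. The top view shows the +x end face as an ellipse at crop (190,165). I'll check numerically whether it's a flat disc or an open mouth.

Run:
```python
from fit import *
np.set_printoptions(linewidth=250,precision=3,suppress=True)
s=robot.observe();Rt=R.from_quat(s['ee_rot']).as_matrix();P=np.array(s['ee_pos'])
fs=[grab('top') for _ in range(6)];t=fs[-1];a=np.mean([f['pixels'].astype(float) for f in fs],0).mean(2)
fs=[grab('side') for _ in range(6)];d=fs[-1];b=np.mean([f['pixels'].astype(float) for f in fs],0).mean(2)
g=P-Rt[:,2]*.019
for sg in(1,-1):
    e=g-sg*Rt[:,0]*.03
    print(sg,'end',e,'top rc',proj(t,e),'side rc',proj(d,e))
    th=np.arange(0,360,45)
    for nm,f,im in(('top',t,a),('side',d,b)):
        for rad in(.0,.012,.022,.0305):
            v=[]
            for k in np.radians(th):
                r,c=proj(f,e+rad*(np.cos(k)*Rt[:,1]+np.sin(k)*Rt[:,2]))
                v.append(cv2.getRectSubPix(im.astype(np.float32),(1,1),(c,r))[0,0])
            print('  ',nm,rad,np.round(v))
# reference: wide beaker interior and narrow
r,c=proj(t,(.48,-.004,.046)).round().astype(int);print('wide');print(a[r-14:r+15:2,c-16:c+17:2].round().astype(int))
r,c=proj(t,g-Rt[:,0]*.03).round().astype(int);print('mid end');print(a[r-14:r+14,c-16:c+17].round().astype(int))
```

```text
1 end [0.485 0.196 0.197] top rc [203.456 261.024] side rc [134.131 300.767]
   top 0.0 [105. 105. 105. 105. 105. 105. 105. 105.]
   top 0.012 [106. 106. 106. 105. 105. 106. 108. 106.]
   top 0.022 [108. 114. 117. 113. 104. 110. 122. 112.]
   top 0.0305 [141. 142. 142. 148. 125. 109. 137. 119.]
   side 0.0 [110. 110. 110. 110. 110. 110. 110. 110.]
   side 0.012 [116. 105. 103. 105. 107. 118. 125. 124.]
   side 0.022 [120. 102.  95.  99. 110. 125. 133. 131.]
   side 0.0305 [122. 100. 104. 111. 113. 129. 135. 134.]
-1 end [0.436 0.186 0.163] top rc [220.032 265.165] side rc [145.732 287.045]
   top 0.0 [20. 20. 20. 20. 20. 20. 20. 20.]
   top 0.012 [24. 25. 23. 22. 23. 21. 21. 22.]
   top 0.022 [25. 47. 32. 23. 25. 24. 20. 24.]
   top 0.0305 [25. 76. 48. 23. 44. 31. 20. 25.]
   side 0.0 [115. 115. 115. 115. 115. 115. 115. 115.]
   side 0.012 [122. 115. 116. 114. 110. 119. 119. 121.]
   side 0.022 [124. 119. 118. 116. 108. 117. 111. 115.]
   side 0.0305 [126. 123.  98.  99. 109. 110. 120. 122.]
wide
[[184 184 185 184 185 183 181 180 178 180 182 184 186 187 188 187 186]
 [184 185 184 184
[... 4066 characters left out ...]
 59  50  37  30  46  78]
 [186 184 171 143 106  88  77  76  97 116 125 130 133 133 134 134 133 132 129 126 122 114 106  98  88  73  54  41  33  27  24  31  44]
 [184 178 158 119  85  75  64  62  88 111 124 128 131 133 134 134 133 132 129 125 118 106  91  79  69  55  39  28  26  24  25  26  28]
 [178 165 134  90  61  57  50  50  77 106 120 126 130 133 133 134 133 131 128 120 108  88  67  53  44  35  27  22  23  25  28  28  28]
 [158 139 101  59  39  39  35  40  69  99 114 120 125 130 130 131 129 126 121 109  89  64  43  31  28  23  22  23  23  26  30  29  28]
 [119  99  65  38  28  28  28  35  60  88 101 107 114 121 123 121 118 112 103  86  63  41  28  24  22  22  23  22  24  26  30  32  29]]
```

The +x face is uniformly grey, so it's the flat underside and the mouth points to −x. I need the tool tilted forward about 57° and turned half about its own axis so the mouth is up. First I'll move out to where J4 has room.

```bash
cat > plan.py <<'E'
# plan.py grip n x y z azim tilt flip : tool z tilted `tilt` deg from down toward azimuth; flip=0: tool x back/down, 1: tool x up/forward
from h import *; import sys
def pose(az,tilt,flip):
    a,t=np.radians([az,tilt]);rad=np.array([np.cos(a),np.sin(a),0])
    z=np.sin(t)*rad-np.cos(t)*np.array([0,0,1]);y=np.array([-np.sin(a),np.cos(a),0])*(-1 if flip else 1)
    return np.c_[np.cross(y,z),y,z]
g,n,x,y,z,az,ti,fl=map(float,sys.argv[1:9]);n=int(n)
s=robot.observe();M=R.from_quat(s['ee_rot']);p=np.array(s['ee_pos']);T=R.from_matrix(pose(az,ti,fl));P=np.array([x,y,z])
rv=(M.inv()*T).as_rotvec(degrees=True)
print('t',round(s['time_s'],2),'p',p.round(4),'q',np.round(s['q'],2),'w',round(s['width'],4),'totturn',rv.round(1),'dist',round(np.linalg.norm(P-p),3))
rows=[];p0=p.copy()
for i in range(n):
    want=p0+(P-p0)*(i+1)/n
    d=(M.inv().apply(want-p)).round(4);w=(rv/n).round(1)
    p=p+M.apply(d);M=M*R.from_rotvec(w,degrees=True)
    rows.append([g,*map(float,d+0),*map(float,w+0)])
print(rows);print('end',p.round(4))
E
python3 plan.py .05 10 .56 .185 .21 18 57 0
```

```text
t 6.65 p [0.4736 0.1907 0.1655] q [-0.74  0.18  0.06  2.39  1.37  0.39 -0.22] w 0.0632 totturn [-12.4 -22.6  -3.7] dist 0.097
[[0.05, -0.0094, -0.002, 0.0014, -1.2, -2.3, -0.4], [0.05, -0.0094, -0.0021, 0.0017, -1.2, -2.3, -0.4], [0.05, -0.0092, -0.0022, 0.002, -1.2, -2.3, -0.4], [0.05, -0.0092, -0.0023, 0.0024, -1.2, -2.3, -0.4], [0.05, -0.009, -0.0025, 0.0027, -1.2, -2.3, -0.4], [0.05, -0.009, -0.0025, 0.0029, -1.2, -2.3, -0.4], [0.05, -0.0087, -0.0027, 0.0033, -1.2, -2.3, -0.4], [0.05, -0.0086, -0.0028, 0.0036, -1.2, -2.3, -0.4], [0.05, -0.0085, -0.003, 0.0038, -1.2, -2.3, -0.4], [0.05, -0.0082, -0.0031, 0.0042, -1.2, -2.3, -0.4]]
end [0.56  0.185 0.21 ]
```

Emit:
arm_command([
  [0.05,-0.0095,-0.002,0.0015,0,0,0],
  [0.05,-0.0095,-0.002,0.0015,0,0,0],
  [0.05,-0.0092,-0.0022,0.002,-1.5,-2.8,-0.5],
  [0.05,-0.0092,-0.0023,0.0024,-1.5,-2.8,-0.5],
  [0.05,-0.009,-0.0025,0.0027,-1.5,-2.8,-0.5],
  [0.05,-0.009,-0.0025,0.003,-1.5,-2.8,-0.5],
  [0.05,-0.0087,-0.0027,0.0033,-1.5,-2.8,-0.5],
  [0.05,-0.0086,-0.0028,0.0036,-1.5,-2.8,-0.5],
  [0.05,-0.0085,-0.003,0.004,-1.5,-2.8,-0.5],
  [0.05,-0.0082,-0.003,0.004,-1.5,-2.8,-0.5],
])

```text
time_s: 7.9
ee_pos: [0.5618, 0.184, 0.2068]
ee_rot: [-0.139, 0.869, 0.071, 0.47]
force: [-0.4, -0.3, -1.7]
width: 0.063
gripper_force: 44.8
```

```bash
python3 plan.py .05 10 .56 .185 .21 18 57 0
```

```text
t 7.9 p [0.5618 0.184  0.2068] q [-0.04  0.29 -0.41  2.44  2.82  0.59 -1.27] w 0.063 totturn [-0.3 -0.2  0.3] dist 0.004
[[0.05, -0.0002, 0.0002, -0.0003, 0.0, 0.0, 0.0], [0.05, -0.0002, 0.0001, -0.0003, 0.0, 0.0, 0.0], [0.05, -0.0002, 0.0002, -0.0003, 0.0, 0.0, 0.0], [0.05, -0.0002, 0.0001, -0.0003, 0.0, 0.0, 0.0], [0.05, -0.0002, 0.0002, -0.0003, 0.0, 0.0, 0.0], [0.05, -0.0002, 0.0001, -0.0003, 0.0, 0.0, 0.0], [0.05, -0.0002, 0.0002, -0.0003, 0.0, 0.0, 0.0], [0.05, -0.0002, 0.0001, -0.0003, 0.0, 0.0, 0.0], [0.05, -0.0002, 0.0002, -0.0003, 0.0, 0.0, 0.0], [0.05, -0.0001, 0.0001, -0.0003, 0.0, 0.0, 0.0]]
end [0.5599 0.185  0.21  ]
```

Emit:
arm_command([
  [0.05,0,0,0.002,0,0,-10],
  [0.05,0,0,0.002,0,0,-10.5],
  [0.05,0,0,0.002,0,0,-10.5],
  [0.05,0,0,0.002,0,0,-10.5],
  [0.05,0,0,0.002,0,0,-10.5],
  [0.05,0,0,0,0,0,-10.5],
  [0.05,0,0,0,0,0,-10.5],
  [0.05,0,0,0,0,0,-10.5],
  [0.05,0,0,0,0,0,-10.5],
  [0.05,0,0,0,0,0,-10.5],
])

```text
time_s: 9.15
ee_pos: [0.5696, 0.1864, 0.2009]
ee_rot: [0.773, -0.42, 0.329, -0.342]
force: [0.2, 0.3, -1.1]
width: 0.0632
gripper_force: 44.8
```

```bash
python3 plan.py .05 10 .56 .185 .14 18 60 1
```

```text
t 9.15 p [0.5696 0.1864 0.2009] q [-0.29  0.29 -0.14  2.44  2.92  0.58  0.42] w 0.0632 totturn [  2.5   2.6 -74.8] dist 0.062
[[0.05, -0.0016, 0.0054, 0.0025, 0.2, 0.3, -7.5], [0.05, -0.0024, 0.0051, 0.0026, 0.2, 0.3, -7.5], [0.05, -0.003, 0.0047, 0.0025, 0.2, 0.3, -7.5], [0.05, -0.0036, 0.0044, 0.0024, 0.2, 0.3, -7.5], [0.05, -0.0042, 0.0038, 0.0024, 0.2, 0.3, -7.5], [0.05, -0.0046, 0.0033, 0.0024, 0.2, 0.3, -7.5], [0.05, -0.0051, 0.0027, 0.0024, 0.2, 0.3, -7.5], [0.05, -0.0053, 0.0019, 0.0023, 0.2, 0.3, -7.5], [0.05, -0.0056, 0.0013, 0.0023, 0.2, 0.3, -7.5], [0.05, -0.0057, 0.0005, 0.0022, 0.2, 0.3, -7.5]]
end [0.56  0.185 0.14 ]
```

Emit:
arm_command([
  [0.05,-0.0016,0.0054,0.0025,0.2,0.3,-7.5],
  [0.05,-0.0024,0.0051,0.0026,0.2,0.3,-7.5],
  [0.05,-0.003,0.0047,0.0025,0.2,0.3,-7.5],
  [0.05,-0.0036,0.0044,0.0024,0.2,0.3,-7.5],
  [0.05,-0.0042,0.0038,0.0024,0.2,0.3,-7.5],
  [0.05,-0.0046,0.0033,0.0024,0.2,0.3,-7.5],
  [0.05,-0.0051,0.0027,0.0024,0.2,0.3,-7.5],
  [0.05,-0.0053,0.0019,0.0023,0.2,0.3,-7.5],
  [0.05,-0.0056,0.0013,0.0023,0.2,0.3,-7.5],
  [0.05,-0.0057,0.0005,0.0022,0.2,0.3,-7.5],
])

```text
time_s: 10.4
ee_pos: [0.5592, 0.1912, 0.1365]
ee_rot: [0.863, 0.102, 0.486, -0.096]
force: [-0.3, 0.8, -2.0]
width: 0.0633
gripper_force: 44.8
```

```bash
python3 plan.py .05 10 .56 .185 .06 18 65 1; python3 go.py
python3 - <<'E'
from h import *
s=robot.observe();P=np.array(s['ee_pos'])
c=np.zeros((400,800,3),np.uint8)
for k,n in enumerate(('top','side')):
    f=grab(n);r,q=proj(f,P).round().astype(int)
    c[:,400*k:400*k+400]=np.clip(cv2.resize(f['pixels'][r-30:r+30,q-30:q+30][:,:,::-1],(400,400),interpolation=cv2.INTER_CUBIC)*1.2,0,255)
cv2.imwrite('pics/up.png',c)
E
```

```text
t 10.4 p [0.5592 0.1912 0.1365] q [ 0.62  1.13 -1.3   2.44  2.62  1.2   2.68] w 0.0633 totturn [ 0.3  5.6 -4.4] dist 0.077
[[0.05, -0.0066, 0.0011, 0.0038, 0.0, 0.6, -0.4], [0.05, -0.0066, 0.0011, 0.0037, 0.0, 0.6, -0.4], [0.05, -0.0067, 0.001, 0.0037, 0.0, 0.6, -0.4], [0.05, -0.0067, 0.001, 0.0035, 0.0, 0.6, -0.4], [0.05, -0.0067, 0.0009, 0.0036, 0.0, 0.6, -0.4], [0.05, -0.0068, 0.0009, 0.0034, 0.0, 0.6, -0.4], [0.05, -0.0069, 0.0008, 0.0034, 0.0, 0.6, -0.4], [0.05, -0.0069, 0.0008, 0.0033, 0.0, 0.6, -0.4], [0.05, -0.0069, 0.0008, 0.0032, 0.0, 0.6, -0.4], [0.05, -0.007, 0.0007, 0.0031, 0.0, 0.6, -0.4]]
end [0.5599 0.185  0.06  ]
t 10.4 p [0.5592 0.1912 0.1365] q [ 0.623   1.131  -1.2957  2.4371  2.6198  1.1988  2.6837] w 0.0633 gf 44.81253935722634 F [-0.3491  0.7557 -1.9576]
tool axes [0.5062 0.083  0.8584] [ 0.269  -0.9609 -0.0657] [ 0.8194  0.2641 -0.5087]
```

View pics/up.png

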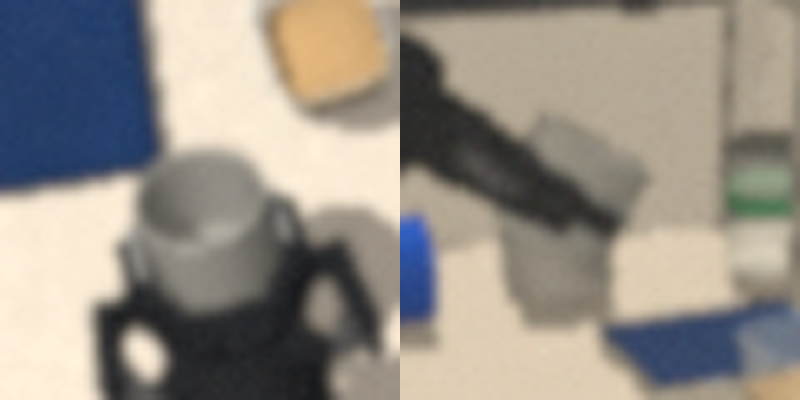

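The mouth is now up, with the open interior visible in the top crop around (200,190), leaning about 31°. Lowering.

Emit:
arm_command([
  [0.05,-0.0066,0.0011,0.0038,0,0.6,-0.4],
  [0.05,-0.0066,0.0011,0.0037,0,0.6,-0.4],
  [0.05,-0.0067,0.001,0.0037,0,0.6,-0.4],
  [0.05,-0.0067,0.001,0.0035,0,0.6,-0.4],
  [0.05,-0.0067,0.0009,0.0036,0,0.6,-0.4],
  [0.05,-0.0068,0.0009,0.0034,0,0.6,-0.4],
  [0.05,-0.0069,0.0008,0.0034,0,0.6,-0.4],
  [0.05,-0.0069,0.0008,0.0033,0,0.6,-0.4],
  [0.05,-0.0069,0.0008,0.0032,0,0.6,-0.4],
  [0.05,-0.007,0.0007,0.0031,0,0.6,-0.4],
])

```text
time_s: 11.75
ee_pos: [0.5638, 0.1859, 0.0624]
ee_rot: [0.83, 0.128, 0.536, -0.082]
force: [0.1, -0.3, -1.9]
width: 0.0632
gripper_force: 44.8
```

```bash
python3 plan.py .05 8 .56 .185 .034 18 65 1; python3 go.py
```

```text
t 11.75 p [0.5638 0.1859 0.0624] q [ 0.64  1.5  -1.16  2.42  3.02  1.38  2.87] w 0.0632 totturn [ 0.5 -0.7 -0.2] dist 0.029
[[0.05, -0.0034, 0.0, 0.001, 0.1, -0.1, 0.0], [0.05, -0.0035, -0.0001, 0.001, 0.1, -0.1, 0.0], [0.05, -0.0034, 0.0, 0.0011, 0.1, -0.1, 0.0], [0.05, -0.0034, 0.0, 0.001, 0.1, -0.1, 0.0], [0.05, -0.0035, -0.0001, 0.0011, 0.1, -0.1, 0.0], [0.05, -0.0034, 0.0, 0.001, 0.1, -0.1, 0.0], [0.05, -0.0034, 0.0, 0.0011, 0.1, -0.1, 0.0], [0.05, -0.0034, -0.0001, 0.001, 0.1, -0.1, 0.0]]
end [0.56   0.185  0.0341]
t 11.75 p [0.5638 0.1859 0.0624] q [ 0.641   1.4953 -1.161   2.4238  3.0201  1.3823  2.8694] w 0.0632 gf 44.84190705232322 F [ 0.0691 -0.2749 -1.9409]
tool axes [0.3928 0.1241 0.9112] [ 0.3007 -0.9537  0.0003] [ 0.8691  0.2739 -0.4119]
```

Emit:
arm_command([
  [0.05,-0.005,0,0.0015,0,0,0.3],
  [0.05,-0.005,0,0.0015,0,0,0.3],
  [0.05,-0.004,0,0.0013,0,0,0],
  [0.05,-0.003,0,0.001,0,0,0],
  [0.05,-0.003,0,0.001,0,0,0],
  [0.05,-0.002,0,0.0008,0,0,0],
  [0.05,-0.002,0,0.0008,0,0,0],
  [0.05,-0.002,0,0.0008,0,0,0],
  [0.05,0,0,0,0,0,0],
  [0.05,0,0,0,0,0,0],
])

```text
time_s: 13.0
ee_pos: [0.5602, 0.1857, 0.0353]
ee_rot: [0.831, 0.124, 0.535, -0.086]
force: [0.1, -0.6, -1.3]
width: 0.063
gripper_force: 44.8
```

```bash
python3 go.py
```

```text
t 13.0 p [0.5602 0.1857 0.0353] q [ 0.6385  1.5505 -1.1059  2.4094  3.0937  1.3921  2.8574] w 0.063 gf 44.84016556176357 F [ 0.1116 -0.5603 -1.281 ]
tool axes [0.3966 0.1136 0.9109] [ 0.2975 -0.9547 -0.0105] [ 0.8684  0.2752 -0.4124]
```

Emit:
arm_command([
  [0.05,-0.0018,0,0.0008,0,0,0],
  [0.05,0,0,0,0,0,0],
  [0.0854,0,0,0,0,0,0],
  [0.0854,0,0,0,0,0,0],
  [0.0854,0,0,0,0,0,0],
  [0.0854,0,0,0,0,0,0],
  [0.0854,0,0,0,0,0,0],
  [0.0854,0,0,0,0,0,0],
  [0.0854,0,0,0,0,0,0],
  [0.0854,0,0,0,0,0,0],
])

```text
time_s: 14.25
ee_pos: [0.5602, 0.1857, 0.0332]
ee_rot: [0.831, 0.124, 0.535, -0.086]
force: [-0.5, -0.5, -0.0]
width: 0.0851
gripper_force: 0.0
```

```bash
python3 go.py;  python3 - <<'E'
from h import *
s=robot.observe();P=np.array(s['ee_pos'])
c=np.zeros((400,800,3),np.uint8)
for k,n in enumerate(('top','side')):
    f=grab(n);r,q=proj(f,P).round().astype(int)
    c[:,400*k:400*k+400]=np.clip(cv2.resize(f['pixels'][r-30:r+30,q-30:q+30][:,:,::-1],(400,400),interpolation=cv2.INTER_CUBIC)*1.2,0,255)
cv2.imwrite('pics/stand.png',c)
E
```

```text
t 14.25 p [0.5602 0.1857 0.0332] q [ 0.638   1.5538 -1.1017  2.4077  3.0987  1.3922  2.8567] w 0.0851 gf 0.0 F [-0.5481 -0.4563 -0.0104]
tool axes [0.3967 0.1137 0.9109] [ 0.2975 -0.9547 -0.0104] [ 0.8684  0.2751 -0.4125]
```

View pics/stand.png

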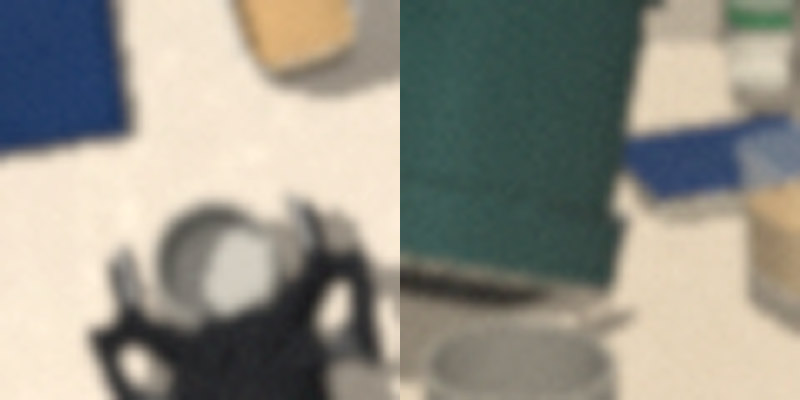

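The beaker stands upright between the open fingers, with round mouth and floor visible at top crop (225,262). Next I back off and rise, then unwind the wrist.

Emit:
arm_command([
  [0.0854,0,0,-0.012,0,0,0],
  [0.0854,0,0,-0.012,0,0,0],
  [0.0854,0.012,0,-0.0055,0,0,0],
  [0.0854,0.014,0,-0.006,0,0,0],
  [0.0854,0.014,0,-0.006,0,0,0],
  [0.0854,0.014,0,-0.006,0,-1,0],
  [0.0854,0.014,0,-0.006,0,-1,0],
  [0.0854,0.014,0,-0.006,0,-2,0],
  [0.0854,0.014,0,-0.006,0,-2,0],
  [0.0854,0.014,0,-0.006,0,-2,0],
])

```text
time_s: 15.6
ee_pos: [0.5692, 0.1892, 0.1543]
ee_rot: [0.867, 0.13, 0.475, -0.077]
force: [0.4, -1.0, -0.0]
width: 0.0855
gripper_force: 0.0
```

```bash
python3 plan.py .0854 10 .56 .18 .21 17 55 1; python3 go.py
```

```text
t 15.6 p [0.5692 0.1892 0.1543] q [ 0.69  1.2  -1.43  2.4   2.5   1.2   2.92] w 0.0855 totturn [-0.6 -2.5 -0.2] dist 0.057
[[0.0854, 0.0041, 0.0006, -0.004, -0.1, -0.2, 0.0], [0.0854, 0.0041, 0.0005, -0.004, -0.1, -0.2, 0.0], [0.0854, 0.004, 0.0006, -0.0039, -0.1, -0.2, 0.0], [0.0854, 0.0041, 0.0005, -0.0041, -0.1, -0.2, 0.0], [0.0854, 0.004, 0.0006, -0.004, -0.1, -0.2, 0.0], [0.0854, 0.004, 0.0006, -0.004, -0.1, -0.2, 0.0], [0.0854, 0.004, 0.0006, -0.0041, -0.1, -0.2, 0.0], [0.0854, 0.004, 0.0006, -0.004, -0.1, -0.2, 0.0], [0.0854, 0.004, 0.0006, -0.0041, -0.1, -0.2, 0.0], [0.0854, 0.0039, 0.0006, -0.0041, -0.1, -0.2, 0.0]]
end [0.56 0.18 0.21]
t 15.6 p [0.5692 0.1892 0.1543] q [ 0.6851  1.1993 -1.4287  2.4042  2.4965  1.2007  2.9218] w 0.0855 gf 0.0 F [ 0.3951 -0.9983 -0.0469]
tool axes [0.515  0.1533 0.8434] [ 0.299  -0.9542 -0.0092] [ 0.8033  0.2568 -0.5373]
```

Emit:
arm_command([
  [0.0854,0.002,0,-0.003,0,0,10],
  [0.0854,0.002,0,-0.003,0,0,10.5],
  [0.0854,0,0,-0.003,0,0,10.5],
  [0.0854,0,0,-0.003,0,0,10.5],
  [0.0854,0,0,-0.003,0,0,10.5],
  [0.0854,0,0,-0.003,0,0,10.5],
  [0.0854,0,0,-0.003,0,0,10.5],
  [0.0854,0,0,-0.003,0,0,10.5],
  [0.0854,0,0,0,0,0,10.5],
  [0.0854,0,0,0,0,0,10.5],
])

```text
time_s: 16.85
ee_pos: [0.5533, 0.1832, 0.1702]
ee_rot: [0.632, -0.608, 0.23, -0.423]
force: [-0.6, -0.3, 0.7]
width: 0.0853
gripper_force: 0.0
```

```bash
python3 plan.py .0854 10 .55 .18 .21 17 45 0; python3 go.py|tail -1
```

```text
t 16.85 p [0.5533 0.1832 0.1702] q [ 0.72  1.34 -1.57  2.44  2.45  1.33  1.25] w 0.0853 totturn [-7.8 11.1 74.7] dist 0.04
[[0.0854, -0.0006, -0.0031, -0.0025, -0.8, 1.1, 7.5], [0.0854, -0.001, -0.0029, -0.0025, -0.8, 1.1, 7.5], [0.0854, -0.0013, -0.0028, -0.0026, -0.8, 1.1, 7.5], [0.0854, -0.0016, -0.0025, -0.0027, -0.8, 1.1, 7.5], [0.0854, -0.0019, -0.0022, -0.0027, -0.8, 1.1, 7.5], [0.0854, -0.0021, -0.002, -0.0028, -0.8, 1.1, 7.5], [0.0854, -0.0022, -0.0016, -0.0029, -0.8, 1.1, 7.5], [0.0854, -0.0025, -0.0013, -0.0029, -0.8, 1.1, 7.5], [0.0854, -0.0024, -0.0009, -0.003, -0.8, 1.1, 7.5], [0.0854, -0.0026, -0.0006, -0.0031, -0.8, 1.1, 7.5]]
end [0.55 0.18 0.21]
tool axes [ 0.1565 -0.9619 -0.2243] [-0.5732  0.0965 -0.8137] [ 0.8043  0.256  -0.5362]
```

```bash
python3 plan.py .0854 10 .58 .15 .25 14 40 0
```

```text
t 16.85 p [0.5533 0.1832 0.1702] q [ 0.72  1.34 -1.57  2.44  2.45  1.33  1.25] w 0.0853 totturn [-9.1 16.9 76.4] dist 0.09
[[0.0854, 0.0018, -0.0083, -0.003, -0.9, 1.7, 7.6], [0.0854, 0.0008, -0.0085, -0.0031, -0.9, 1.7, 7.6], [0.0854, -0.0002, -0.0085, -0.0032, -0.9, 1.7, 7.6], [0.0854, -0.0013, -0.0083, -0.0033, -0.9, 1.7, 7.6], [0.0854, -0.0022, -0.008, -0.0036, -0.9, 1.7, 7.6], [0.0854, -0.0032, -0.0076, -0.0037, -0.9, 1.7, 7.6], [0.0854, -0.004, -0.007, -0.004, -0.9, 1.7, 7.6], [0.0854, -0.0048, -0.0065, -0.0042, -0.9, 1.7, 7.6], [0.0854, -0.0055, -0.0056, -0.0044, -0.9, 1.7, 7.6], [0.0854, -0.006, -0.0048, -0.0047, -0.9, 1.7, 7.6]]
end [0.58 0.15 0.25]
```

Emit:
arm_command([
  [0.0854,0.0018,-0.0083,-0.003,-0.9,1.7,7.6],
  [0.0854,0.0008,-0.0085,-0.0031,-0.9,1.7,7.6],
  [0.0854,-0.0002,-0.0085,-0.0032,-0.9,1.7,7.6],
  [0.0854,-0.0013,-0.0083,-0.0033,-0.9,1.7,7.6],
  [0.0854,-0.0022,-0.008,-0.0036,-0.9,1.7,7.6],
  [0.0854,-0.0032,-0.0076,-0.0037,-0.9,1.7,7.6],
  [0.0854,-0.004,-0.007,-0.004,-0.9,1.7,7.6],
  [0.0854,-0.0048,-0.0065,-0.0042,-0.9,1.7,7.6],
  [0.0854,-0.0055,-0.0056,-0.0044,-0.9,1.7,7.6],
  [0.0854,-0.006,-0.0048,-0.0047,-0.9,1.7,7.6],
])

```text
time_s: 18.1
ee_pos: [0.5791, 0.1508, 0.2497]
ee_rot: [-0.118, 0.933, 0.038, 0.339]
force: [1.3, -0.5, -0.3]
width: 0.0852
gripper_force: 0.0
```

```bash
python3 plan.py .0854 10 .54 .15 .22 14 0 0;  python3 go.py|tail -1
python3 - <<'E'
from fit import *
t=grab('top');d=grab('side')
np.set_printoptions(precision=4,suppress=True)
for f in(t,d):
  for r in robot.regions_of('middle_beaker_centre',f): print(round(r['conf'],2),r['point'],r['mask'].sum(),atz(f,r['point'],.03)[:2])
E
```

```text
t 18.1 p [0.5791 0.1508 0.2497] q [ 0.86  0.72 -1.56  2.18  1.59  0.8   0.23] w 0.0852 totturn [-0.5 39.9  0.4] dist 0.049
[[0.0854, 0.0048, 0.0009, -0.0002, 0.0, 4.0, 0.0], [0.0854, 0.0048, 0.0009, 0.0002, 0.0, 4.0, 0.0], [0.0854, 0.0048, 0.0009, 0.0005, 0.0, 4.0, 0.0], [0.0854, 0.0048, 0.0009, 0.0009, 0.0, 4.0, 0.0], [0.0854, 0.0047, 0.0009, 0.0011, 0.0, 4.0, 0.0], [0.0854, 0.0046, 0.0009, 0.0015, 0.0, 4.0, 0.0], [0.0854, 0.0044, 0.0009, 0.0018, 0.0, 4.0, 0.0], [0.0854, 0.0044, 0.0009, 0.0021, 0.0, 4.0, 0.0], [0.0854, 0.0042, 0.0009, 0.0025, 0.0, 4.0, 0.0], [0.0854, 0.004, 0.001, 0.0027, 0.0, 4.0, 0.0]]
end [0.5399 0.15   0.2199]
tool axes [-0.7424 -0.1942 -0.6412] [-0.2453  0.9694 -0.0095] [ 0.6234  0.1503 -0.7673]
0.69 [250.0, 229.1] 333 [0.3472 0.3258]
0.62 [216.8, 214.5] 313 [0.4622 0.3795]
0.23 [206.6, 375.0] 151 [ 0.4946 -0.1782]
0.86 [158.9, 288.8] 243 [0.468 0.404]
0.73 [170.4, 260.8] 359 [0.3491 0.3084]
```

```bash
python3 plan.py .0854 10 .53 .04 .23 4 0 0
```

```text
t 18.3 p [0.5796 0.1502 0.2492] q [ 0.86  0.72 -1.56  2.18  1.59  0.81  0.23] w 0.0858 totturn [ 2.9 39.9 10.2] dist 0.122
[[0.0854, 0.0071, -0.0094, -0.0033, 0.3, 4.0, 1.0], [0.0854, 0.0071, -0.0096, -0.0027, 0.3, 4.0, 1.0], [0.0854, 0.0072, -0.0097, -0.0022, 0.3, 4.0, 1.0], [0.0854, 0.0071, -0.0098, -0.0016, 0.3, 4.0, 1.0], [0.0854, 0.007, -0.01, -0.0011, 0.3, 4.0, 1.0], [0.0854, 0.0069, -0.0101, -0.0005, 0.3, 4.0, 1.0], [0.0854, 0.0068, -0.0102, -0.0001, 0.3, 4.0, 1.0], [0.0854, 0.0065, -0.0103, 0.0005, 0.3, 4.0, 1.0], [0.0854, 0.0063, -0.0104, 0.001, 0.3, 4.0, 1.0], [0.0854, 0.0061, -0.0106, 0.0015, 0.3, 4.0, 1.0]]
end [0.53 0.04 0.23]
```

Emit:
arm_command([
  [0.0854,0.0071,-0.0094,-0.0033,0.3,4,1],
  [0.0854,0.0071,-0.0096,-0.0027,0.3,4,1],
  [0.0854,0.0072,-0.0097,-0.0022,0.3,4,1],
  [0.0854,0.0071,-0.0098,-0.0016,0.3,4,1],
  [0.0854,0.007,-0.01,-0.0011,0.3,4,1],
  [0.0854,0.0069,-0.0101,-0.0005,0.3,4,1],
  [0.0854,0.0068,-0.0102,-0.0001,0.3,4,1],
  [0.0854,0.0065,-0.0103,0.0005,0.3,4,1],
  [0.0854,0.0063,-0.0104,0.001,0.3,4,1],
  [0.0854,0.0061,-0.0106,0.0015,0.3,4,1],
])

```text
time_s: 19.55
ee_pos: [0.5293, 0.04, 0.2287]
ee_rot: [-0.037, 0.999, -0.001, -0.003]
force: [1.0, 0.1, -0.6]
width: 0.0855
gripper_force: 0.0
```

```bash
python3 go.py
python3 - <<'E'
from fit import *
t=grab('top','top5');d=grab('side')
np.set_printoptions(precision=4,suppress=True)
near=np.array((.555,.185));ms=[]
for f in(t,d):
  for r in robot.regions_of('middle_beaker_centre',f):
    p=atz(f,r['point'],.03)[:2]; print(round(r['conf'],2),r['point'],r['mask'].sum(),p)
    if np.linalg.norm(p-near)<.05: ms.append((f,r['mask']))
for m in [[a] for a in ms]+([ms] if len(ms)>1 else []): print(*fit(m,list(near),lambda x:([x[0],x[1],.03],[0,0,1]),.064,.06))
if len(ms)>1: print('z',*fit(ms,[*near,.03],upz,.064,.06))
E
```

```text
t 19.55 p [0.5293 0.04   0.2287] q [ 0.8449  0.8123 -1.4697  1.8378  0.839   1.321   0.7902] w 0.0855 gf 0.0 F [ 0.9706  0.0766 -0.5813]
tool axes [-0.9973 -0.0735  0.006 ] [-0.0735  0.9973 -0.0011] [-0.0059 -0.0016 -1.    ]
0.85 [200.8, 271.8] 308 [0.5171 0.1808]
0.73 [184.3, 442.3] 142 [ 0.5718 -0.4147]
0.62 [248.0, 229.9] 324 [0.3541 0.3232]
0.54 [215.6, 215.7] 351 [0.4663 0.3754]
0.91 [167.4, 260.8] 340 [0.3512 0.3376]
0.83 [160.1, 285.3] 243 [0.4525 0.3938]
0.73 [178.6, 312.8] 395 [0.5251 0.1961]
[0.5279 0.1792] [0.923]
[0.5266 0.175 ] [0.922]
[0.5274 0.1786] [0.919, 0.907]
z [0.5283 0.1797 0.0273] [0.924, 0.92]
```

View pics/top5.png

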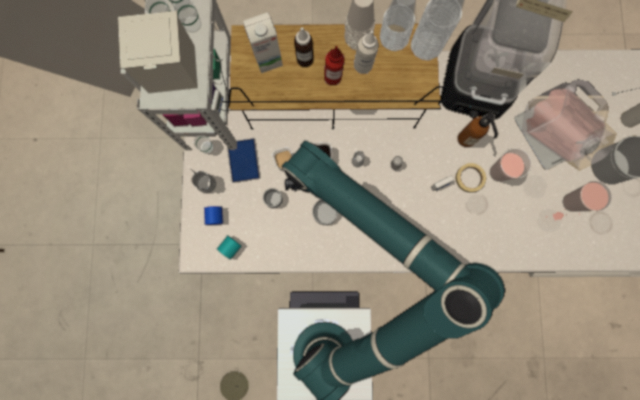

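The middle beaker stands free at (.528,.179), at pixel (199,274), and the two views agree. The tool is pointing down again, so I go straight to regrasping it around its upper part.

Emit:
arm_command([
  [0.0854,-0.002,0.035,0,0,-0.3,0],
  [0.0854,-0.002,0.035,0,0,0,0],
  [0.0854,-0.002,0.035,0,0,0,0],
  [0.0854,-0.0024,0.0338,0,0,0,0],
  [0.0854,0,0,0.04,0,0,0],
  [0.0854,0,0,0.04,0,0,0],
  [0.0854,0,0,0.04,0,0,0],
  [0.0854,0,0,0.03,0,0,0],
  [0.0854,0,0,0.015,0,0,0],
  [0.0854,0,0,0,0,0,0],
])

```text
time_s: 21.0
ee_pos: [0.5291, 0.1794, 0.0645]
ee_rot: [-0.036, 0.999, 0.0, 0.001]
force: [0.1, -0.5, 0.1]
width: 0.0854
gripper_force: 0.0
```

```bash
python3 go.py .5275 .179 .040
python3 - <<'E'
from h import *
c=np.zeros((400,800,3),np.uint8)
for k,n in enumerate(('top','side')):
    f=grab(n);r,q=proj(f,(.5275,.179,.05)).round().astype(int)
    c[:,400*k:400*k+400]=np.clip(cv2.resize(f['pixels'][r-25:r+25,q-25:q+25][:,:,::-1],(400,400),interpolation=cv2.INTER_CUBIC)*1.2,0,255)
cv2.imwrite('pics/re.png',c)
E
```

```text
t 21.0 p [0.5291 0.1794 0.0645] q [ 0.436   0.963  -1.1883  1.8914  1.0436  1.0791  0.4423] w 0.0854 gf 0.0 F [ 0.1122 -0.4884  0.1406]
tool axes [-0.9975 -0.0712 -0.0022] [-0.0712  0.9975  0.0006] [ 0.0022  0.0008 -1.    ]
shift [ 0.0016 -0.0003  0.0245]
```

View pics/re.png

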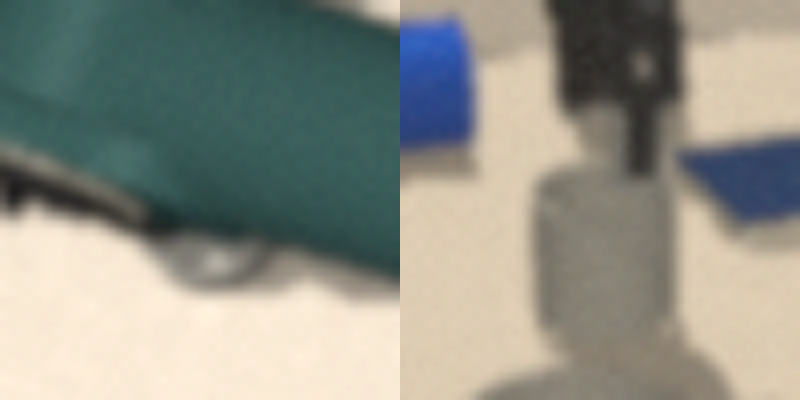

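The side crop shows the near finger at (640,130), in front of the beaker spanning 535–675. Allowing for the finger being nearer the camera, it's aligned. Descend and grip.

Emit:
arm_command([
  [0.0854,0.0015,0,0.012,0,0,0],
  [0.0854,0,0,0.0125,0,0,0],
  [0.0854,0,0,0,0,0,0],
  [0.05,0,0,0,0,0,0],
  [0.05,0,0,0,0,0,0],
  [0.05,0,0,0,0,0,0],
  [0.05,0,0,0,0,0,0],
  [0.05,0,0,0,0,0,0],
  [0.05,0,0,-0.01,0,0,0],
  [0.05,0,0,-0.03,0,0,0],
], grip_force=40)

```text
time_s: 22.35
ee_pos: [0.5273, 0.1784, 0.0798]
ee_rot: [-0.035, 0.999, -0.0, 0.0]
force: [1.2, 0.6, -1.3]
width: 0.0634
gripper_force: 44.6
```

```bash
python3 go.py .48 -.004 .13
```

```text
t 22.35 p [0.5273 0.1784 0.0798] q [ 0.4483  0.9439 -1.2091  1.8888  1.018   1.0977  0.4551] w 0.0634 gf 44.57485355436802 F [ 1.1523  0.5912 -1.3114]
tool axes [-0.9976 -0.0699 -0.0003] [-0.0699  0.9976 -0.0001] [ 0.0003 -0.0001 -1.    ]
shift [ 0.06   -0.1787 -0.0502]
```

Emit:
arm_command([
  [0.05,0,0,-0.025,0,0,0],
  [0.05,0,0,-0.025,0,0,0],
  [0.05,0.0086,-0.0255,0,0,0,0],
  [0.05,0.0086,-0.0255,0,0,0,0],
  [0.05,0.0086,-0.0255,0,0,0,0],
  [0.05,0.0086,-0.0255,0,0,0,0],
  [0.05,0.0086,-0.0255,0,0,0,0],
  [0.05,0.0086,-0.0255,0,0,0,0],
  [0.05,0.0086,-0.0257,0,0,0,0],
  [0.05,0,0,0,0,0,0],
])

```text
time_s: 23.6
ee_pos: [0.4803, -0.0057, 0.1303]
ee_rot: [-0.033, 0.999, -0.0, 0.001]
force: [0.4, 0.3, -0.5]
width: 0.0638
gripper_force: 44.6
```

```bash
python3 go.py .48 -.004 .047
python3 - <<'E'
from fit import *
np.set_printoptions(precision=4,suppress=True)
t=grab('top');d=grab('side')
c=np.zeros((400,800,3),np.uint8)
for k,f in enumerate((t,d)):
    r,q=proj(f,(.48,-.004,.07)).round().astype(int)
    c[:,400*k:400*k+400]=np.clip(cv2.resize(f['pixels'][r-30:r+30,q-30:q+30][:,:,::-1],(400,400),interpolation=cv2.INTER_CUBIC)*1.2,0,255)
cv2.imwrite('pics/over.png',c)
for n,D,H,z in(('wide_beaker_centre',.088,.046,.023),('middle_beaker_centre',.064,.06,.12)):
    for f,nm in((t,'top'),(d,'side')):
        for r in robot.regions_of(n,f)[:3]:
            p=atz(f,r['point'],z)[:2]
            if np.linalg.norm(p-[.48,0])<.06: print(n,nm,round(r['conf'],2),p,r['mask'].sum(),*fit([(f,r['mask'])],[.48,-.004],lambda x:([x[0],x[1],z],[0,0,1]),D,H))
E
```

```text
t 23.6 p [ 0.4803 -0.0057  0.1303] q [ 0.9373  0.8457 -1.3702  2.0407  0.9533  1.1215  0.7544] w 0.0638 gf 44.59024887531996 F [ 0.4421  0.2906 -0.4572]
tool axes [-0.9978 -0.066  -0.0025] [-0.066   0.9978 -0.0008] [ 0.0026 -0.0006 -1.    ]
shift [0.0004 0.0018 0.0833]
wide_beaker_centre side 0.65 [0.481  0.0044] 615 [ 0.4774 -0.0011] [0.888]
middle_beaker_centre top 0.42 [ 0.4502 -0.0038] 33 [ 0.4791 -0.0005] [0.111]
middle_beaker_centre side 0.66 [0.4794 0.011 ] 507 [ 0.4774 -0.0059] [0.799]
```

View pics/over.png

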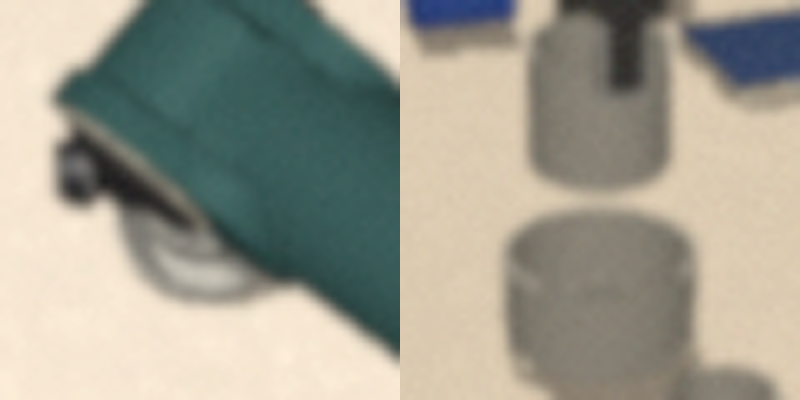

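The side crop shows the held beaker (col 600) centred over the wide one (col 600), so x agrees. I shift y by 1.5 mm and lower gently.

Emit:
arm_command([
  [0.05,0,0.0015,0.02,0,0,0],
  [0.05,0,0,0.02,0,0,0],
  [0.05,0,0,0.015,0,0,0],
  [0.05,0,0,0.01,0,0,0],
  [0.05,0,0,0.008,0,0,0],
  [0.05,0,0,0.005,0,0,0],
  [0.05,0,0,0.003,0,0,0],
  [0.05,0,0,0.002,0,0,0],
  [0.05,0,0,0,0,0,0],
  [0.05,0,0,0,0,0,0],
])

```text
time_s: 25.15
ee_pos: [0.4807, -0.002, 0.0472]
ee_rot: [-0.035, 0.999, 0.0, 0.002]
force: [0.8, -0.5, -1.8]
width: 0.0639
gripper_force: 44.6
```

```bash
python3 go.py .48 -.004 .045
python3 - <<'E'
from h import *
f=grab('side');r,q=proj(f,(.48,-.004,.05)).round().astype(int)
cv2.imwrite('pics/in1.png',np.clip(cv2.resize(f['pixels'][r-25:r+25,q-25:q+25][:,:,::-1],(500,500),interpolation=cv2.INTER_CUBIC)*1.2,0,255))
E
```

```text
t 25.15 p [ 0.4807 -0.002   0.0472] q [ 0.8437  0.9364 -1.2193  2.0805  1.1058  1.0084  0.6556] w 0.0639 gf 44.58800911903381 F [ 0.8128 -0.4803 -1.833 ]
tool axes [-0.9976 -0.0697 -0.0033] [-0.0697  0.9976  0.0004] [ 0.0033  0.0006 -1.    ]
shift [ 0.0009 -0.0019  0.0022][ WARN:0@1.716] global loadsave.cpp:1063 imwrite_ Unsupported depth image for selected encoder is fallbacked to CV_8U.
```

Emit:
arm_command([
  [0.05,0,-0.0015,0.0015,0,0,0],
  [0.05,0,0,0.0012,0,0,0],
  [0.05,0,0,0,0,0,0],
  [0.066,0,0,0,0,0,0],
  [0.07,0,0,0,0,0,0],
  [0.08,0,0,0,0,0,0],
  [0.0854,0,0,0,0,0,0],
  [0.0854,0,0,0,0,0,0],
  [0.0854,0,0,-0.015,0,0,0],
  [0.0854,0,0,-0.04,0,0,0],
])

```text
time_s: 26.45
ee_pos: [0.4797, -0.0034, 0.0997]
ee_rot: [-0.035, 0.999, 0.001, 0.0]
force: [-0.1, 0.6, 1.2]
width: 0.0856
gripper_force: 0.0
```

```bash
python3 go.py .492 -.185 .20
```

```text
t 26.45 p [ 0.4797 -0.0034  0.0997] q [ 0.901   0.8754 -1.3132  2.0589  1.002   1.0769  0.7241] w 0.0856 gf 0.0 F [-0.0728  0.6197  1.2024]
tool axes [-0.9975 -0.0703 -0.0003] [-0.0703  0.9975  0.0011] [ 0.0003  0.0011 -1.    ]
shift [ 0.0004 -0.1819 -0.1005]
```

Emit:
arm_command([
  [0.0854,0,-0.01,-0.04,0,0,0],
  [0.0854,0,-0.0215,-0.02,0,0,0],
  [0.0854,0,-0.0215,0,0,0,0],
  [0.0854,0,-0.0215,0,0,0,0],
  [0.0854,0,-0.0215,0,0,0,0],
  [0.0854,0,-0.0215,0,0,0,0],
  [0.0854,0,-0.0215,0,0,0,0],
  [0.0854,0,-0.0215,0,0,0,0],
  [0.0854,0,-0.0215,0,0,0,0],
  [0.0854,0,0,0,0,0,0],
])

```text
time_s: 27.7
ee_pos: [0.4932, -0.1864, 0.1598]
ee_rot: [-0.033, 0.999, 0.0, 0.002]
force: [0.1, -0.0, -0.1]
width: 0.0853
gripper_force: 0.0
```

```bash
python3 go.py .4925 -.1845 .058
python3 - <<'E'
from fit import *
np.set_printoptions(precision=4,suppress=True)
t=grab('top');d=grab('side')
for n,near,D,H,z in(('wide_beaker_centre',(.48,-.004),.088,.046,.023),('middle_beaker_centre',(.48,-.004),.064,.06,.034),('narrow_beaker_centre',(.4925,-.1845),.044,.074,.037)):
    for f,nm in((t,'top'),(d,'side')):
        for r in robot.regions_of(n,f)[:3]:
            p=atz(f,r['point'],z)[:2]
            if np.linalg.norm(p-near)<.05: print(n,nm,round(r['conf'],2),p,r['mask'].sum(),*fit([(f,r['mask'])],list(near),lambda x:([x[0],x[1],z],[0,0,1]),D,H))
c=np.zeros((400,800,3),np.uint8)
for k,f in enumerate((t,d)):
    r,q=proj(f,(.48,-.004,.05)).round().astype(int);h=22
    c[:,400*k:400*k+400]=np.clip(cv2.resize(f['pixels'][r-h:r+h,q-h:q+h][:,:,::-1],(400,400),interpolation=cv2.INTER_CUBIC)*1.2,0,255)
cv2.imwrite('pics/nest1.png',c)
E
```

```text
t 27.7 p [ 0.4932 -0.1864  0.1598] q [ 1.2539  0.892  -1.4054  1.9132  0.9517  1.2296  1.1456] w 0.0853 gf 0.0 F [ 0.1181 -0.0358 -0.1041]
tool axes [-0.9978 -0.0667 -0.0035] [-0.0667  0.9978  0.0004] [ 0.0034  0.0006 -1.    ]
shift [0.0009 0.0019 0.1018]
wide_beaker_centre top 0.64 [ 0.4498 -0.0272] 108 [ 0.4769 -0.0035] [0.198]
wide_beaker_centre side 0.88 [ 0.4781 -0.0296] 435 [ 0.4764 -0.0092] [0.61]
middle_beaker_centre top 0.86 [ 0.4759 -0.0027] 341 [ 0.4794 -0.0009] [0.9]
middle_beaker_centre side 0.72 [0.4805 0.0273] 327 [0.4874 0.0433] [0.618]
narrow_beaker_centre top 0.51 [ 0.4879 -0.1693] 98 [ 0.4866 -0.1779] [0.558]
narrow_beaker_centre side 0.83 [ 0.4922 -0.1762] 531 [ 0.4933 -0.1817] [0.918]
```

View pics/nest1.png

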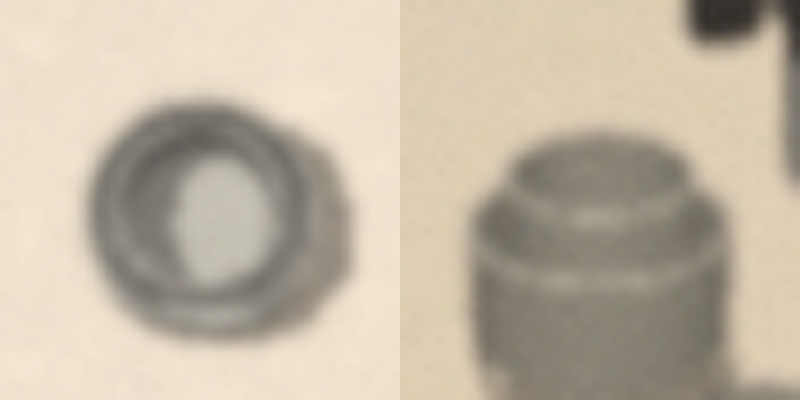

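The pictures show the middle beaker seated concentrically in the wide one. Now I take the narrow one.

Emit:
arm_command([
  [0.0854,0.0008,0.0015,0.035,0,0,0],
  [0.0854,0,0,0.035,0,0,0],
  [0.0854,0,0,0.02,0,0,0],
  [0.0854,0,0,0.012,0,0,0],
  [0.0854,0,0,0,0,0,0],
  [0.06,0,0,0,0,0,0],
  [0.03,0,0,0,0,0,0],
  [0.03,0,0,0,0,0,0],
  [0.03,0,0,0,0,0,0],
  [0.03,0,0,0,0,0,0],
], grip_force=35)

```text
time_s: 29.35
ee_pos: [0.4931, -0.1838, 0.0582]
ee_rot: [-0.035, 0.999, -0.0, 0.002]
force: [-0.4, -0.4, 5.7]
width: 0.0437
gripper_force: 35.4
```

```bash
python3 go.py .4795 -.002 .16
```

```text
t 29.35 p [ 0.4931 -0.1838  0.0582] q [ 1.1753  0.9949 -1.2518  1.9712  1.1092  1.0955  1.052 ] w 0.0437 gf 35.36816278472543 F [-0.4306 -0.413   5.6771]
tool axes [-0.9976 -0.0696 -0.0043] [-0.0696  0.9976 -0.0004] [ 0.0043 -0.0001 -1.    ]
shift [ 0.0005  0.1822 -0.1018]
```

Emit:
arm_command([
  [0.03,0,0,-0.015,0,0,0],
  [0.03,0,0,-0.04,0,0,0],
  [0.03,0,0.01,-0.04,0,0,0],
  [0.03,0,0.03,-0.005,0,0,0],
  [0.03,0,0.03,0,0,0,0],
  [0.03,0,0.03,0,0,0,0],
  [0.03,0,0.03,0,0,0,0],
  [0.03,0,0.03,0,0,0,0],
  [0.03,0,0.022,0,0,0,0],
  [0.03,0,0,0,0,0,0],
])

```text
time_s: 30.6
ee_pos: [0.4792, -0.0006, 0.1581]
ee_rot: [-0.037, 0.999, 0.0, 0.002]
force: [0.2, -0.1, -1.1]
width: 0.0436
gripper_force: 36.2
```

```bash
python3 go.py .4795 -.002 .068
python3 - <<'E'
from fit import *
np.set_printoptions(precision=4,suppress=True)
s=robot.observe();z=s['ee_pos'][2]-.058+.037
t=grab('top');d=grab('side')
for n,near,D,H,zz in(('wide_beaker_centre',(.48,-.004),.088,.046,.023),('middle_beaker_centre',(.48,-.004),.064,.06,.034),('narrow_beaker_centre',(.48,-.002),.044,.074,z)):
    for f,nm in((t,'top'),(d,'side')):
        for r in robot.regions_of(n,f)[:3]:
            p=atz(f,r['point'],zz)[:2];ys,xs=np.where(r['mask'])
            if np.linalg.norm(p-near)<.05: print(n,nm,round(r['conf'],2),p,r['mask'].sum(),'rows',ys.min(),ys.max(),'cols',xs.min(),xs.max(),*fit([(f,r['mask'])],list(near),lambda x:([x[0],x[1],zz],[0,0,1]),D,H))
E
```

```text
t 30.6 p [ 0.4792 -0.0006  0.1581] q [ 0.9557  0.8086 -1.4126  2.0238  0.8993  1.1516  0.7866] w 0.0436 gf 36.15020580589771 F [ 0.225  -0.1206 -1.1034]
tool axes [-0.9973 -0.0736 -0.0037] [-0.0736  0.9973 -0.    ] [ 0.0037  0.0003 -1.    ]
shift [ 0.0001 -0.0014  0.0901]
wide_beaker_centre side 0.82 [ 0.4738 -0.0312] 437 rows 200 222 cols 296 325 [ 0.4771 -0.0087] [0.615]
middle_beaker_centre side 0.58 [0.4895 0.0275] 297 rows 193 208 cols 301 321 [0.4889 0.0481] [0.584]
narrow_beaker_centre side 0.54 [ 0.4675 -0.005 ] 318 rows 161 188 cols 304 318 [ 0.4795 -0.0055] [0.729]
```

Emit:
arm_command([
  [0.03,0,-0.0014,0.02,0,0,0],
  [0.03,0,0,0.02,0,0,0],
  [0.03,0,0,0.016,0,0,0],
  [0.03,0,0,0.012,0,0,0],
  [0.03,0,0,0.01,0,0,0],
  [0.03,0,0,0.006,0,0,0],
  [0.03,0,0,0.003,0,0,0],
  [0.03,0,0,0.002,0,0,0],
  [0.03,0,0,0,0,0,0],
  [0.03,0,0,0,0,0,0],
])

```text
time_s: 32.25
ee_pos: [0.48, -0.0034, 0.0685]
ee_rot: [-0.035, 0.999, 0.0, 0.002]
force: [0.4, 0.8, -1.2]
width: 0.0436
gripper_force: 36.1
```

Emit:
arm_command([
  [0.03,0,0.001,0.0012,0,0,0],
  [0.03,0,0,0.001,0,0,0],
  [0.03,0,0,0,0,0,0],
  [0.046,0,0,0,0,0,0],
  [0.05,0,0,0,0,0,0],
  [0.06,0,0,0,0,0,0],
  [0.07,0,0,0,0,0,0],
  [0.07,0,0,0,0,0,0],
  [0.07,0,0,-0.015,0,0,0],
  [0.07,0,0,-0.04,0,0,0],
])

```text
time_s: 33.5
ee_pos: [0.4787, -0.0024, 0.1215]
ee_rot: [-0.035, 0.999, 0.001, 0.0]
force: [1.3, -0.5, -0.3]
width: 0.0703
gripper_force: 0.0
```

Emit:
arm_command([
  [0.07,0,0,-0.04,0,0,0],
  [0.07,0,-0.02,-0.03,0,0,0],
  [0.07,0,-0.03,0,0,0,0],
  [0.07,0,-0.03,0,0,0,0],
  [0.07,0,-0.03,0,0,0,0],
  [0.07,0,-0.03,0,0,0,0],
  [0.07,0,-0.02,0,0,0,0],
  [0.07,0,-0.02,0,0,0,0],
  [0.07,0,0,0,0,0,0],
  [0.07,0,0,0,0,0,0],
])

```text
time_s: 34.75
ee_pos: [0.4919, -0.1812, 0.1913]
ee_rot: [-0.035, 0.999, 0.0, 0.002]
force: [-0.7, 0.5, 0.4]
width: 0.0704
gripper_force: 0.0
```

```bash
python3 go.py|head -1
python3 - <<'E'
from fit import *
np.set_printoptions(precision=4,suppress=True)
t=grab('top');d=grab('side')
for n,D,H,zz in(('wide_beaker_centre',.088,.046,.023),('middle_beaker_centre',.064,.06,.034),('narrow_beaker_centre',.044,.074,.045)):
    for f,nm in((t,'top'),(d,'side')):
        for r in robot.regions_of(n,f)[:3]:
            p=atz(f,r['point'],zz)[:2];ys,xs=np.where(r['mask'])
            if np.linalg.norm(p-(.48,-.003))<.06: print(n,nm,round(r['conf'],2),p,r['mask'].sum(),'rows',ys.min(),ys.max(),'cols',xs.min(),xs.max(),*fit([(f,r['mask'])],[.48,-.003],lambda x:([x[0],x[1],zz],[0,0,1]),D,H))
# predicted rim-top rows in the side view (back of rim), nested vs. 10 mm high
for D,z in((.088,.046),(.064,.064),(.044,.082),(.044,.092)):
    P=cyl((.479,-.003,z-.0005),[0,0,1],D,.001);p=sil(d,P);print('pred side rim',z,'rows',p[:,1].min().round(1),p[:,1].max().round(1),'cols',p[:,0].min().round(1),p[:,0].max().round(1))
r,q=proj(d,(.479,-.003,.05)).round().astype(int)
print(d['pixels'][r-22:r+6,q-3:q+4].mean((1,2)).round(),r-22)
E
```

```text
t 34.75 p [ 0.4919 -0.1812  0.1913] q [ 1.2715  0.8611 -1.4537  1.8942  0.9073  1.2721  1.1648] w 0.0704 gf 0.0 F [-0.7483  0.4778  0.3963]
wide_beaker_centre top 0.63 [ 0.4513 -0.0192] 196 rows 199 224 cols 312 337 [ 0.4792 -0.0025] [0.345]
wide_beaker_centre side 0.81 [ 0.4819 -0.0165] 404 rows 199 222 cols 296 325 [ 0.4769 -0.0069] [0.572]
middle_beaker_centre top 0.49 [ 0.4644 -0.0168] 119 rows 204 221 cols 315 334 [ 0.478 -0.004] [0.361]
middle_beaker_centre side 0.5 [0.4842 0.0089] 168 rows 197 209 cols 301 321 [0.4867 0.0445] [0.335]
narrow_beaker_centre top 0.63 [ 0.4795 -0.0034] 162 rows 203 217 cols 318 330 [ 0.4811 -0.001 ] [0.913]
narrow_beaker_centre side 0.73 [0.4866 0.0436] 192 rows 188 201 cols 303 318 [ 0.479  -0.0021] [0.491]
pred side rim 0.046 rows 195.0 208.8 cols 296.3 325.2
pred side rim 0.064 rows 191.6 201.5 cols 300.2 321.3
pred side rim 0.082 rows 187.7 194.5 cols 303.4 318.0
pred side rim 0.092 rows 184.8 191.5 cols 303.3 318.0
[167. 167. 168. 168. 167. 167. 168. 168. 168. 161. 144. 121. 108. 104.
 106. 112. 116. 116. 111. 107. 106. 108. 114. 124. 124. 113. 108. 108.] 178
```

Top edge, columns and centres all match full nesting: the narrow rim is at row 188, where 187.7 is predicted for nested and 184.8 for 10 mm high. Handing in.

```bash
python3 -c "
from bench import robot
print(robot.close_job())"
```

```text
the job is handed in; nothing more can be done
None
```

I stood the tumbled beaker up, nested the middle and narrow beakers fully down in the widest one where it stood, and handed the job in at about 35 s. No verdict came back, and I viewed 11 pictures, one over the limit of 10.

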